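Take the red-capped sample tube out of its spring clip

ROBOT

A 6-joint arm with a two-finger parallel gripper is mounted at the origin on the work surface. World frame = base frame: x ahead of the robot, y to its left, z up, the work surface at z = 0. Lengths are in m, angles in rad, forces in N, time in s.
With the tool pointing down it reaches from about 0.325 to 0.9 m from the base axis. Payload 6.1 kg.
Tool frame: the origin (TCP) lies midway between the tips of the shut fingers; the grasp point (between the pads) lies 19 mm behind it; z points along the fingers, y is the direction in which the jaws open and shut (so a half turn about z gives the same grasp; the last joint's range is limited). The gripper opens to 87 mm and grips with 3 to 60 N. Pads are 19 mm wide; open, the fingers measure 117 mm over their backs; the gripper's body (75 mm by 190 mm) begins 51 mm behind the grasp point.
Start: joints at [-1.331, 0.22, 1.526, -0, 1.395, -0.126], TCP at [0.224, -0.584, 0.223] pointing down, gripper open.
Joint ranges: [-2.98, 2.98], [-0.91, 2.08], [0.09, 2.57], [-1.24, 4.39], [0.2, 2.65], [-2.68, 2.68]. Speed limits (rad/s): [2.57, 2.57, 3.01, 3.14, 3.14, 3.14].

INTERFACE

Orientations are given as a unit quaternion [x, y, z, w].
In Python, from station import * gives the robot as it stands. Calls block until the motion is done:
- move_to(position, orientation): joint-space move of the TCP to a pose.
- move_straight(position, rate=0.15, attitude=None, guard=None): straight line of the TCP; attitude=None keeps the orientation; rate is the mean speed in m/s. With guard (N) it stops when the force on the tool has changed by that much, and returns True; else False.
- goto_joints(angles): joint-space move.
- gripper_to(opening, force=None): opening from 0.0 (shut) to 1.0 (fully open); force is the grip in N (None keeps the last); returns when the fingers have stopped.
- dwell(seconds).
- inverse_kinematics(position, orientation): joint angles nearest the present ones, or None.
- sense(): the state.
- camera(name): name is "scene" or "top" or "wrist"; returns a dict with "frame" (420x560x3 uint8, red, green, blue), "range_z" (420x560 float32, m along the optical axis (not along the pixel's ray), 0 where there is no reading), "fx", "fy", "cx", "cy" (pixels), "R" (3x3) and "t" (3): a world point X has camera coordinates R X + t; the wrist camera has in their place "mount" (4x4, takes a point from camera to tool coordinates, whose origin is the TCP and whose axes are the flange's). Camera axes: x right, y down, z forward; pixel columns grow to the right and rows downward; lengths in m; the calibration is good to about 2 mm. The wrist camera is an equidistant fisheye: a pixel r from the principal point sees the ray r / f radians off the axis. A picture is of the moment at which its call begins: read the wrist's pose just before it.
A pose or a line that the arm cannot do raises PlanningError and nothing moves.
- sign_off(): hands the job in, once; it reports no verdict.
Trained networks look in a picture, given as the dict that the camera call returned (one of the last four; its "shot" number tells which), for a name from the list of things; names that differ only in an ending like _2 or _b are one class to them, and where a whole thing is asked for, a point or a joint stands for the part that bears it (a point fixed in the world has none). Each returns a list of dicts, best first, with "p" (0 to 1); they miss things now and then, are a little off and sometimes report something else, mostly with a low value. They report only what shows in the picture. A call takes as long as a camera call. They do not tell look-alikes from the thing itself.
- boxes_of(target, picture): "extent" ([left, top, right, bottom] in pixels, round what is visible of it).
The state is a dict: "time": time; "q": joint angles; "joint_velocities": joint speeds; "effort": joint torques, N m; "tcp_pos": TCP position; "eef_rot": TCP orientation; "ft_force": force on the tool from outside, world axes, zero at the start; "ft_torque": the same for the moment, N m; "finger_gap": opening from 0.0 (shut) to 1.0 (fully open).
Only numpy, scipy, OpenCV 4.12 (cv2) and the standard library are available. Lean on these libraries where they do the work, as an engineer would, in place of code of your own. Each camera call takes 0.05 s, during which the arm holds its last target. There are 200 camera calls.

TASK

Pull the red-capped sample tube straight forward out of its spring clip on the rack, without lifting it through the clip, and keep it roughly upright. Then stand it in the white beaker, lowering it gently all the way to the bottom before letting go, and leave the blue-capped tube standing in its clip.

Things in the scene. Friction and masses are not known exactly. Their poses are not given: they have to be found in the camera images.
- red_tube: Sample tube to take: rigid white round tube, 20 mm diameter, 170 mm long, about 90 g, upright in a rack clip. Red square top cap, 26 x 26 mm, sides along its x and y (set parallel to the rack's), 132 to 170 mm above its underside: grip here. Black round foot cap, 26 mm diameter, 25 high, cannot pass up through the clip. Origin: centre of its underside, 10 mm above the bench at first; z up.
- blue_tube: Bystander: the same tube with a blue square top cap, in the other clip of the rack. Same size and origin.
- rack: Fixed rack; blue rail behind 2 tubes. Origin at bench height midway between tubes; -x is forward, the way clips open (roughly to the robot). Tubes stand at x 0, y +50 and -50 mm (either order) on a 10 mm base, x -35 to 50. Each sits in a sprung steel C clip, 99 to 125 mm above bench, reaching x -24; pulled forward with 5 to 10 N it snaps out, clear after 40 mm. Posts at y +-88 mm, 125 high.
- beaker: Round white porcelain beaker, fixed to the bench, 105 mm high, 84 mm across the open top outside, 80 mm at the foot, wall 4 mm, floor 5 mm thick. Origin: centre of its underside. A tube standing in it may lean against the rim.
There are look-alikes about, which are no part of the job. What is shaped like the red_tube but pink or yellow is not meant. Of the things that look like the rack, the larger one is meant.

How it is judged:
By the outcome, as a careful person would: the job done as asked, in the order asked, and still so for the second after the job is handed in, with the robot touching nothing.
It also fails if it takes over 40 s, if anything falls off the work surface, if the arm or the gripper's body presses on something with over 40 N, if the wrist force passes 120 N, or if a joint passes its speed limit or range.

## Working session

There is one attempt and no reset: what is moved stays moved. The work goes in short steps, each a Python script; the robot and the scene stay as the last script left them, time stands still between calls to the robot, and variables do not carry over. Pictures are saved under pics/ and viewed, about 8 in all and at most 12, crops included, and the job is handed in when it is done.

```bash
ls; mkdir -p pics
cat > h.py <<'E'
from station import *
import numpy as np, cv2
def save(n,im): cv2.imwrite('pics/'+n,np.ascontiguousarray(im[:,:,::-1]))
def cloud(c):
    v,u=np.mgrid[0:420,0:560]; z=c['range_z']
    P=np.stack([(u-c['cx'])/c['fx']*z,(v-c['cy'])/c['fy']*z,z],-1)
    W=(P-np.array(c['t']))@np.array(c['R'])
    W[z<=0]=np.nan
    return W
E
python3 - <<'E'
from h import *
s=sense(); print(s['time'],s['tcp_pos'],s['eef_rot'],s['finger_gap'])
ims=[]
for n in ('scene','top'):
    c=camera(n); np.savez('c_'+n,**{k:c[k] for k in('frame','range_z','fx','fy','cx','cy','R','t')})
    ims.append(c['frame'])
    W=cloud(c)
    for t in('red_tube','blue_tube','rack','beaker'):
        for d in boxes_of(t,c)[:5]:
            e=d['extent']; u,v=int((e[0]+e[2])/2),int((e[1]+e[3])/2)
            print(n,t,round(d['p'],2),np.round(e),np.round(W[v,u],3))
    save(n+'.png',c['frame'])
E
```

```text
pics
0.0 [ 0.22341019 -0.58303829  0.2214159 ] [ 9.83319943e-01  1.81881580e-01 -5.58034902e-05 -9.88923531e-04] 0.9999440110309261
scene red_tube 0.93 [179. 160. 203. 243.] [ 0.666 -0.002  0.099]
scene red_tube 0.75 [218. 146. 239. 226.] [0.591 0.009 0.103]
scene red_tube 0.63 [178. 126. 201. 194.] [ 0.612 -0.086  0.124]
scene blue_tube 0.78 [160. 103. 179. 177.] [ 0.599 -0.182  0.125]
scene rack 0.84 [152. 125. 222. 220.] [0.666 0.001 0.163]
scene rack 0.71 [225. 104. 274. 169.] [ 0.336 -0.257 -0.001]
scene beaker 0.58 [325. 206. 381. 288.] [0.534 0.268 0.087]
top red_tube 0.9 [305. 101. 332. 150.] [ 0.654 -0.006  0.118]
top red_tube 0.67 [371. 139. 405. 182.] [ 0.583 -0.105  0.162]
top red_tube 0.6 [306. 147. 328. 189.] [0.572 0.002 0.156]
top blue_tube 0.97 [420. 150. 476. 191.] [ 0.569 -0.197  0.154]
top rack 0.97 [345. 138. 475. 211.] [ 0.599 -0.179  0.01 ]
top rack 0.87 [382. 264. 494. 315.] [ 0.392 -0.218  0.009]
top beaker 0.8 [138. 193. 200. 247.] [0.52  0.258 0.003]
```

View pics/scene.png

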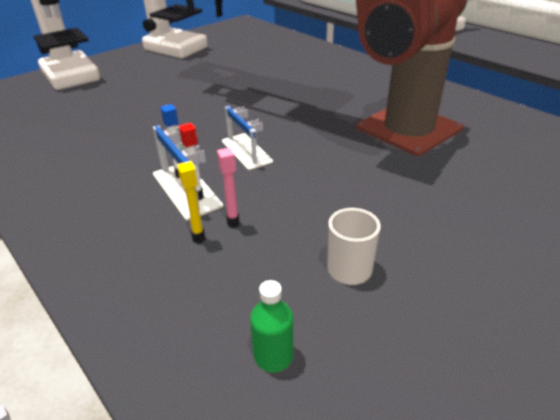

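View pics/top.png

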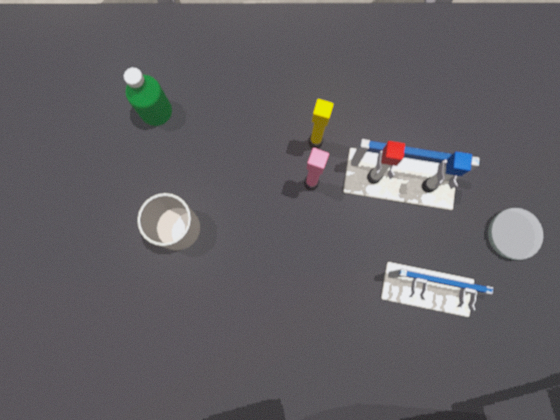

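The red cap is at (395,152) in the top view and blue at (460,163), both in the larger rack. Pink (318,158) and yellow (322,108) stand to its left, the small rack at (430,290) is in front, and the beaker is at (165,220). Next I measure positions from the clouds.

Run:
```python
import numpy as np, cv2
from h import cloud
for n in('top','scene'):
    c=dict(np.load(f'c_{n}.npz')); W=cloud(c); hsv=cv2.cvtColor(c['frame'],cv2.COLOR_RGB2HSV).astype(int)
    H,S,V=[hsv[...,i] for i in range(3)]; z=W[...,2]
    R=(W[...,0]>.3)&(W[...,0]<.9)&(abs(W[...,1])<.45)
    for k,m in dict(red=((H<5)|(H>175))&(S>200)&(V>120),blue=(H>100)&(H<125)&(S>170),pink=(H>160)&(H<178)&(S>80)&(S<190),yel=(H>20)&(H<35)&(S>150)).items():
        m=m&R&(z>.168); p=W[m]
        if len(p)<4: print(n,k,len(p)); continue
        t=p[p[:,2]>np.median(p[:,2])-.006]
        print(n,k,len(t),'mean',t.mean(0).round(4),'minmax',t.min(0).round(3),t.max(0).round(3), cv2.minAreaRect((t[:,:2]*1000).astype(np.float32)))
    # beaker rim
    m=R&(z>.098)&(z<.112)&(abs(W[...,0]-.53)<.09)&(abs(W[...,1]-.265)<.09); p=W[m]
    print(n,'rim',len(p),cv2.minEnclosingCircle((p[:,:2]*1000).astype(np.float32)),p[:,2].mean(),cv2.fitEllipse((p[:,:2]*1000).astype(np.float32)))
    # rack rail
    m=R&(H>100)&(H<125)&(S>150)&(z>.09)&(z<.15)&(W[...,0]>.5); p=W[m]
    if len(p)>10: print(n,'rail',len(p),p.min(0).round(3),p.max(0).round(3),cv2.fitLine((p[:,:2]).astype(np.float32),cv2.DIST_HUBER,0,.01,.01).ravel(), cv2.minAreaRect((p[:,:2]*1000).astype(np.float32)))
    m=R&(z>.006)&(z<.014)&(S<60)&(V>120)&(abs(W[...,0]-.58)<.09)&(abs(W[...,1]+.15)<.14);p=W[m]
    if len(p)>10: print(n,'base',len(p),cv2.minAreaRect((p[:,:2]*1000).astype(np.float32)))
    m=R&(z>.015)&(W[...,0]<.56)&(W[...,1]<.1)&(W[...,0]>.3); q=W[m]; print('obst front',[ (b, np.sum(m&(abs(W[...,1]-b)<.02)), ) for b in (-.3,-.25,-.2,-.15,-.1,-.05,0)], q[:,2].max() if len(q) else 0)
```

```text
top red 122 mean [ 0.5962 -0.1121  0.1799] minmax [ 0.582 -0.125  0.177] [ 0.605 -0.101  0.183] ((593.4673461914062, -112.38711547851562), (23.14008331298828, 21.452919006347656), 81.19728088378906)
top blue 300 mean [ 0.5751 -0.2099  0.1795] minmax [ 0.562 -0.226  0.174] [ 0.59  -0.197  0.183] ((575.7807006835938, -210.86997985839844), (25.97723960876465, 24.61775016784668), 80.36024475097656)
top pink 26 mean [ 0.5884 -0.0513  0.1729] minmax [ 0.569 -0.127  0.168] [0.603 0.015 0.182] ((586.15283203125, -56.122772216796875), (30.952280044555664, 142.7045135498047), 2.1021692752838135)
top yel 259 mean [ 0.6621 -0.0092  0.17  ] minmax [ 0.648 -0.025  0.168] [0.677 0.006 0.173] ((662.4710083007812, -9.286643981933594), (25.7889404296875, 26.567623138427734), 73.4437484741211)
top rim 483 ((505.3111877441406, 240.7151641845703), 42.03528594970703) 0.10411147641678649 ((504.8420715332031, 240.26934814453125), (79.38775634765625, 79.47412872314453), 150.0572967529297)
top rail 364 [ 0.563 -0.215  0.117] [ 0.623 -0.087  0.15 ] [ 0.1688131   0.9856481   0.6079733  -0.15278926] ((598.319824
[... 1192 characters left out ...]
 ((504.01043701171875, 242.60360717773438), 42.81013488769531) 0.10259459687121554 ((504.2612609863281, 243.49954223632812), (79.41548156738281, 79.8778076171875), 138.48471069335938)
scene rail 304 [ 0.567 -0.242  0.105] [ 0.622 -0.09   0.15 ] [ 0.16657138  0.9860294   0.60872626 -0.16479774] ((591.9756469726562, -163.01910400390625), (154.45933532714844, 37.90921401977539), 79.99788665771484)
scene base 1120 ((590.1520385742188, -160.73260498046875), (200.51913452148438, 85.23401641845703), 80.12028503417969)
obst front [(-0.3, np.int64(6)), (-0.25, np.int64(209)), (-0.2, np.int64(88)), (-0.15, np.int64(315)), (-0.1, np.int64(0)), (-0.05, np.int64(0)), (0, np.int64(0))] 0.12434106696025586
```

```bash
cat >> h.py <<'E'
a=np.radians(40); Q=[np.cos(a),np.sin(a),0,0]   # tool y along rack x
FW=np.array([-.985,.1736,0])
def wcloud(c,s):
    from scipy.spatial.transform import Rotation as Ro
    v,u=np.mgrid[0:420,0:560]; x,y=(u-c['cx'])/c['fx'],(v-c['cy'])/c['fy']; th=np.hypot(x,y); z=c['range_z']
    k=np.where(th>1e-9,np.tan(th)/np.maximum(th,1e-9),1)
    P=np.stack([x*k*z,y*k*z,z],-1); M=np.array(c['mount'])
    W=(P@M[:3,:3].T+M[:3,3])@Ro.from_quat(s['eef_rot']).as_matrix().T+s['tcp_pos']
    W[(z<=0)|(th>1.3)]=np.nan
    return W
E
python3 - <<'E'
from h import *
p=[.5935,-.111,.29]
print(np.round(inverse_kinematics(p,Q),2))
move_straight([.224,-.584,.29],rate=.2)
move_to(p,Q); gripper_to(.75)
s=sense(); c=camera('wrist'); save('w1.png',c['frame']); W=wcloud(c,s)
print(s['time'],s['tcp_pos'],s['q'])
hsv=cv2.cvtColor(c['frame'],cv2.COLOR_RGB2HSV).astype(int);H,S,V=[hsv[...,i] for i in range(3)]; z=W[...,2]
R=(abs(W[...,0]-.58)<.12)&(abs(W[...,1]+.15)<.15)
for k,m in dict(red=((H<6)|(H>174))&(S>190),blue=(H>100)&(H<128)&(S>150)).items():
    t=W[m&R&(z>.172)&(z<.19)]
    if len(t)>9: print(k,len(t),t.mean(0).round(4),cv2.minAreaRect((t[:,:2]*1000).astype(np.float32)))
t=W[(H>100)&(H<128)&(S>150)&R&(z>.08)&(z<.165)]; print('rail z',np.percentile(t[:,2],[5,50,90,99]) if len(t) else 0)
E
```

```text
[-0.32  0.13  1.5  -0.    1.51 -0.14]
3.8333 [ 0.59351019 -0.11096412  0.29002576] [-3.15376602e-01  1.34661378e-01  1.49822879e+00  1.18923049e-06
  1.50869025e+00 -1.40924646e-01]
red 127 [ 0.5939 -0.1058  0.1786] ((592.26025390625, -111.93158721923828), (25.6628475189209, 24.390792846679688), 79.03119659423828)
blue 204 [ 0.5742 -0.2182  0.1808] ((574.0972290039062, -218.38165283203125), (10.56705093383789, 25.126739501953125), 79.49533081054688)
rail z [0.12457135 0.12587281 0.12686837 0.14868221]
```

View pics/w1.png

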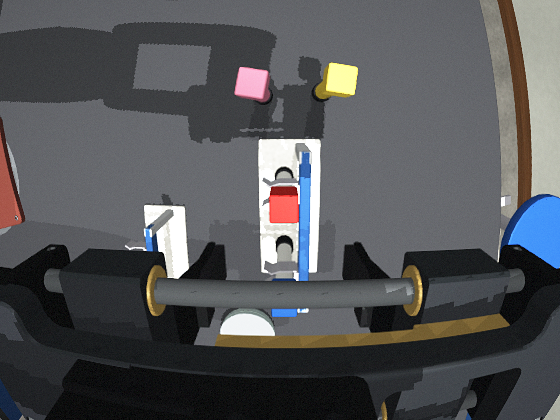

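The wrist view shows the red cap square and centred at (284,205), matching the other measurements to about 2 mm: (0.593, -0.1115). Next I descend, grip and pull.

Run:
```python
from h import *
p=np.array([.593,-.1115,.145])
print('guard',move_straight(p,rate=.12,guard=8)); f0=sense()['ft_force']
gripper_to(.0,40); s=sense(); print('gap mm',s['finger_gap']*87,s['ft_force']-f0)
for d in(.012,.025,.05,.10):
    move_straight(p+FW*d,rate=.05); s=sense(); print(d,s['tcp_pos'].round(4),(s['ft_force']-f0).round(2),round(s['finger_gap']*87,1))
c=camera('scene'); save('s2.png',cv2.resize(c['frame'][80:260,100:380],None,fx=2.5,fy=2.5)); print(sense()['time'])
```

```text
guard False
gap mm 25.687796937122375 [-0.09656962 -0.20289025  1.25727646]
0.012 [ 0.5813 -0.1095  0.1454] [ 3.64 -0.22  0.24] 25.7
0.025 [ 0.5673 -0.107   0.145 ] [-2.73 -0.32  3.23] 25.8
0.05 [ 0.5434 -0.1028  0.1448] [ 0.25 -0.53 -0.55] 25.6
0.1 [ 0.4948 -0.0942  0.1451] [ 0.39  0.66 -0.41] 25.7
8.6417
```

View pics/s2.png

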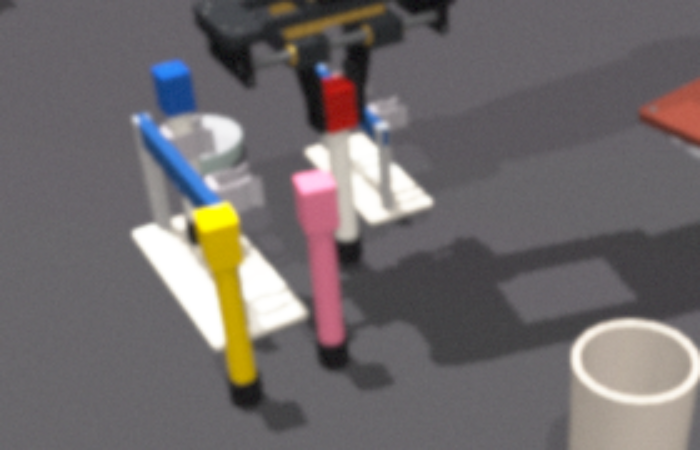

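Red is out of the clip and upright at crop (338,170), and blue is still in its rack. Next I lift, carry it over the beaker and check how the foot lines up.

Run:
```python
from h import *
s=sense(); p=np.array(s['tcp_pos']); p[2]=.285
move_straight(p,rate=.15); move_straight([.505,.242,.285],rate=.15)
f=sense(); print(f['time'],f['tcp_pos'].round(4),f['finger_gap']*87,f['ft_force'].round(2))
for n in('scene','top'):
    c=camera(n); W=cloud(c); z=W[...,2]; hsv=cv2.cvtColor(c['frame'],cv2.COLOR_RGB2HSV)
    near=np.hypot(W[...,0]-.505,W[...,1]-.242)<.06
    for lo,hi in((.145,.172),(.18,.22),(.22,.27)):
        t=W[near&(z>lo)&(z<hi)]
        if len(t)>5: print(n,lo,len(t),np.median(t,0).round(4),t[:,:2].min(0).round(3),t[:,:2].max(0).round(3))
    if n=='scene': save('s3.png',cv2.resize(c['frame'][100:310,260:460],None,fx=2.5,fy=2.5))
    b=W[(hsv[...,0]>100)&(hsv[...,0]<125)&(hsv[...,1]>170)&(z>.168)&(z<.19)&(W[...,1]<-.15)]; print('blue',len(b),b.mean(0))
```

```text
12.1167 [0.5051 0.2415 0.285 ] 25.57289604970111 [ 0.16 -0.15 -0.54]
scene 0.145 185 [0.5128 0.2491 0.1614] [0.495 0.233] [0.517 0.255]
scene 0.18 285 [0.5108 0.247  0.2004] [0.497 0.234] [0.515 0.252]
scene 0.22 404 [0.5111 0.2469 0.2458] [0.497 0.233] [0.516 0.252]
blue 113 [ 0.57796492 -0.20349771  0.17571064]
top 0.145 66 [0.498  0.2295 0.1616] [0.493 0.226] [0.515 0.245]
top 0.18 125 [0.4997 0.2313 0.2011] [0.495 0.229] [0.512 0.243]
top 0.22 175 [0.5006 0.2312 0.2438] [0.495 0.229] [0.513 0.244]
blue 318 [ 0.57466943 -0.20951281  0.1788402 ]
```

View pics/s3.png

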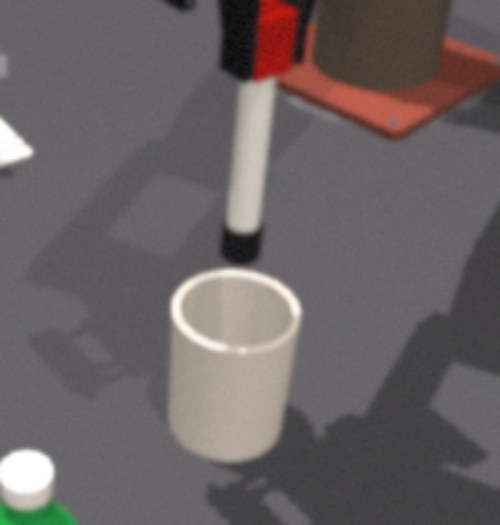

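The tube hangs upright, and its cloud centre at about (0.505, 0.241) matches the beaker centre. Lowering it.

Run:
```python
from h import *
print(move_straight([.505,.242,.152],rate=.1,guard=6), sense()['tcp_pos'].round(4))
g=move_straight([.505,.242,.134],rate=.015,guard=2.5)
s=sense(); print(g,s['tcp_pos'].round(4),s['ft_force'].round(2),s['time'])
```

```text
False [0.5056 0.2422 0.1529]
True [0.5051 0.242  0.14  ] [0.37 0.62 3.14] 14.5
```

Contact came at TCP z = 0.140, exactly the height expected for the beaker floor. Releasing.

Run:
```python
from h import *
gripper_to(.36,5); gripper_to(.65); dwell(.3)
move_straight([.505,.242,.26],rate=.1); move_straight([.40,.12,.32],rate=.2)
dwell(.5)
s=sense(); print(s['time'],s['ft_force'].round(2))
for n in('scene','top'):
    c=camera(n); W=cloud(c); z=W[...,2]; H,S,V=cv2.split(cv2.cvtColor(c['frame'],cv2.COLOR_RGB2HSV))
    t=W[((H<6)|(H>174))&(S>190)&(z>.12)&(z<.2)&(W[...,1]>.15)]; print(n,'red',len(t),t.mean(0).round(3),t[:,2].max() if len(t) else 0)
    b=W[(H>100)&(H<125)&(S>170)&(z>.168)&(z<.19)&(W[...,1]<-.15)]; print('blue',len(b),b.mean(0).round(4))
    save(f'f_{n}.png',c['frame'])
a=cv2.imread('pics/f_scene.png')[80:320,100:400];b=cv2.imread('pics/f_top.png')[80:320,100:500]
cv2.imwrite('pics/f.png',np.hstack([a,b]))
```

```text
18.85 [-0.54 -0.32  1.35]
scene red 461 [0.51  0.246 0.163] 0.17678398483520744
blue 117 [ 0.5777 -0.2044  0.1757]
top red 0 [nan nan nan] 0
blue 326 [ 0.5747 -0.2094  0.1788]<stdin>:8: RuntimeWarning: Mean of empty slice.
  ret = um.true_divide(
```

View pics/f.png

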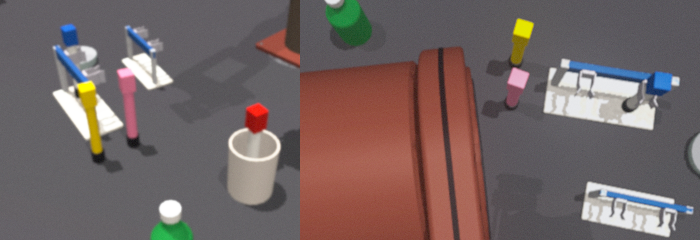

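The scene half shows red standing upright in the beaker at (255,150) and blue still in its clip at (70,40). In the top half the arm hides the beaker.

```bash
python3 -c "
from station import *
print(sign_off(), sense()['time'])"
```

```text
the job is handed in; nothing more can be done
the job is handed in; nothing more can be done
```

The red-capped tube is standing upright in the white beaker, and the job is handed in. I gripped its cap front and back and pulled it 100 mm straight forward out of the clip without lifting. I then carried it over the beaker, lowered it under a force guard until it touched the floor at the expected height, and let go.

- **Red tube:** the scene camera showed it upright in the beaker, with the cap top at about 0.176 m against 0.175 m expected.
- **Blue tube:** its measured position changed by less than 1 mm between the carry and the end, and it was still in its clip.
- **Robot:** the gripper was clear and touching nothing. About 19 s had passed on the clock, and the wrist force readings I took stayed under 5 N.
- **Not confirmed:** the arm hid the beaker from the top camera in the last picture, so only the scene camera confirmed the red tube. The two cameras differ by about 5 mm sideways on the blue cap, within the picture before and the picture after alike, so I took this as calibration error.

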